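# Gauge the drilled feet and set the good one apart

## Task

Take the gauge pin from its stand and try it, gently, in the holes of the three wooden feet until you find the one it slides into all the way to the bottom, never leaning on a foot with more than a light push. Leave the pin standing fully home in that hole while the foot is still where it was, then lift that foot, with the pin still in it, into the plywood tray and set it down flat and let go. Leave the two feet that fail where they stand, and do not disturb the glue bottle, the mallet or the keepsake box.

Things in the scene. Friction and masses are not known exactly. Their poses are not given: they have to be found in the camera images.
- foot_a_mid (a point): Foot a: a light-wood elongated octagon 120 mm long (its x), 56 mm wide (its y), 40 mm tall, ends' corners cut 12 mm; loose on the bench, about 0.23 kg. This point is its centre, 20 mm above its underside; z up. The three feet look alike: the hole is in the +x half, a carved star on top of the other half.
- foot_a_hole (a point): Middle of the hole's mouth in the top of foot a, 34 mm along +x from its centre; z up. Mouth 15 mm wide, 13.5 mm deep; below it a hidden loose brass sleeve, 22 mm long; floor at 36 mm. In exactly one foot the sleeve's bore is 13.4 mm and the pin reaches the floor; in the two others it is 9.5 mm and stops the tip 14 to 16 mm down. Which foot is which changes; it must be tried.
- foot_b_mid (a point): Foot b: a light-wood elongated octagon 120 mm long (its x), 56 mm wide (its y), 40 mm tall, ends' corners cut 12 mm; loose on the bench, about 0.23 kg. This point is its centre, 20 mm above its underside; z up. The three feet look alike: the hole is in the +x half, a carved star on top of the other half.
- foot_b_hole (a point): Middle of the hole's mouth in the top of foot b, 34 mm along +x from its centre; z up. Mouth 15 mm wide, 13.5 mm deep; below it a hidden loose brass sleeve, 22 mm long; floor at 36 mm. In exactly one foot the sleeve's bore is 13.4 mm and the pin reaches the floor; in the two others it is 9.5 mm and stops the tip 14 to 16 mm down. Which foot is which changes; it must be tried.
- foot_c_mid (a point): Foot c: a light-wood elongated octagon 120 mm long (its x), 56 mm wide (its y), 40 mm tall, ends' corners cut 12 mm; loose on the bench, about 0.23 kg. This point is its centre, 20 mm above its underside; z up. The three feet look alike: the hole is in the +x half, a carved star on top of the other half.
- foot_c_hole (a point): Middle of the hole's mouth in the top of foot c, 34 mm along +x from its centre; z up. Mouth 15 mm wide, 13.5 mm deep; below it a hidden loose brass sleeve, 22 mm long; floor at 36 mm. In exactly one foot the sleeve's bore is 13.4 mm and the pin reaches the floor; in the two others it is 9.5 mm and stops the tip 14 to 16 mm down. Which foot is which changes; it must be tried.
- pin_grip (a point): Steel gauge pin, upright in its stand, 0.1 kg, 100 mm long: on top a square grip 18 by 18 mm and 40 mm tall (faces along its x and y), below it a round shank 12 mm across and 60 mm long with a 2.5 mm tapered tip. This point is the centre of the square grip, 80 mm above the tip; z from tip to grip.
- pin_tip (a point): End of the gauge pin's tip, on its axis, 80 mm below the centre of the grip; same axes.
- stand: Dark wooden stand fixed to the bench, 80 by 80 by 34 mm tall, with a 16 mm hole 26 mm deep in the middle of its top that holds the gauge pin at the start. Origin at the middle of its underside, on the bench.
- tray_floor (a point): Plywood tray fixed to the bench, for feet that pass. 192 mm (its x) by 148 mm (its y) outside, 18 mm tall, walls and floor 6 mm. This point is the middle of its inner floor, 6 mm above the bench; inside it is 180 by 136 mm with walls 12 mm above the floor.
- glue_mid (a point): Bystander: white glue bottle, 52 mm across, 150 mm tall, this point half-way up.
- mallet_mid (a point): Bystander: wooden mallet lying on the bench, head 60 by 100 by 64 mm, this point the centre of the head; the handle runs 160 mm towards its -x.
- box_mid (a point): Bystander: octagonal wooden keepsake box with a dark lid, 110 mm across, 45 mm tall, this point half-way up.
- bench (a point): A point on the bench top at height 0, amid the places where the feet stand; the bench is fixed.
Mind the look-alikes: they are no part of the job. What is shaped like the part that bears foot_a_mid but orange or turquoise is not meant.

How it is judged:
By the outcome, as a careful person would: the job done as asked, in the order asked, and still so for the second after the job is handed in, with the robot touching nothing.
It also fails if it takes over 72 s, if anything falls off the work surface, if the arm or the gripper's body presses on something with over 40 N, if the wrist force passes 120 N, or if a joint passes its speed limit or range.

## Robot

A 7-joint arm with a two-finger parallel gripper is mounted at the origin on the work surface. World frame = base frame: x ahead of the robot, y to its left, z up, the work surface at z = 0. Lengths are in m, angles in rad, forces in N, time in s.
With the tool pointing down it reaches from about 0.35 to 0.9 m from the base axis. Payload 8.1 kg.
Tool frame: the origin (TCP) lies between the finger pads; the fingertips stand ahead of it and the grasp point (between the pads) is the TCP (arm.nose_length is the z of the fingertips in the tool frame, in m); z points along the fingers, y is the line along which they close (so a half turn about z gives the same grasp; the last joint's range is limited). The gripper opens to 92 mm and grips with 3 to 60 N. Pads are 19 mm wide; open, the fingers measure 130 mm over their backs; the gripper's body (75 mm by 190 mm) begins 47 mm behind the grasp point.
Start: joints at [1.184, 0.434, 0.025, 1.573, -0.012, 1.134, -0.075], TCP at [0.175, -0.6, 0.246] pointing down, gripper open.
Joint ranges: [-2.62, 2.62], [-0.44, 2.09], [-1.27, 1.32], [0.08, 2.57], [-1.32, 4.46], [0.12, 2], [-2.74, 2.74]. Speed limits (rad/s): [2.22, 2.22, 3.01, 3.01, 3.14, 3.14, 3.14].

## Interface

Orientations are given as a rotation vector (axis times angle).
In Python, from cell import sensors, optics, arm gives the robot as it stands.
- The arm moves only by the tool arm_command, never from a script. Its argument "deltas" is one flat list of numbers, 7 for each row, row after row: the turn, a rotation vector about the world's x, y, z as a fraction of full scale, then the shift along the world's x, y, z as a fraction of full scale, then the finger opening in mm, from 0 to 91.8. In form: [wx, wy, wz, dx, dy, dz, fingers, wx, wy, wz, dx, dy, dz, fingers, ...]. A call has 1 to 20 rows; each row is the pose to reach, as a shift and turn from the pose commanded when the call began; what a row does not reach only later rows make up. Full scale, the value 1, is 1 m for a shift and 90 degrees for a turn. A row lasts 1/10 s, in which the tool goes at most 50 mm and 8.59 degrees, less where a joint would pass 70% of its speed; a pose out of reach is approached as far as the arm can. A call with a number of a shift or a turn outside -1 to 1 is refused whole. A call with a gripper value outside its range is refused whole. The fingers move at their own pace and stop on an object; "force" is the grip in N (left out, the last holds). Time passes only in rows, so rows that repeat a pose let the fingers close. It gives the time, the measured TCP pose, the force, the opening and the grip force at its end, in the units of the state.
- sensors.observe(): the state, without advancing time (a new reading comes with each control period).
- optics.get_image(name): name is "scene" or "top" or "wrist"; returns the picture (420x560x3 uint8, blue, green, red); there is no depth.
- optics.calibration(name): a dict with "camera_matrix" (3x3 intrinsics, pixels), "rvec" (rotation vector, rad) and "tvec" (3), from world to camera coordinates, as OpenCV has them. Camera axes: x right, y down, z forward; pixel columns grow to the right and rows downward; lengths in m; the calibration is good to about 2 mm. The wrist camera is an equidistant fisheye: a pixel r from the principal point sees the ray r / f radians off the axis. A picture is of the moment at which its call begins: read the wrist's pose just before it. calibration takes no time and is no camera call; for the wrist camera it gives the pose at the moment of the call.
- arm.sign_off(): hands the job in; it is judged then, once.
The state is a dict: "clock": time; "joints": joint angles; "dq": joint speeds; "joint_efforts": joint torques, N m; "position": TCP position; "ee_rot": TCP orientation; "force": force on the tool from outside, world axes, zero at the start; "ft_torque": the same for the moment, N m; "width": opening from 0.0 (shut) to 1.0 (fully open); "gripper_force": force on a finger pad.
Only numpy, scipy, OpenCV 4.12 (cv2) and the standard library are available. Lean on these libraries where they do the work, as an engineer would, in place of code of your own. Each camera call takes 0.05 s, during which the arm holds its last target. There are 200 camera calls.

## Working session

There is one attempt and no reset: what is moved stays moved. The work goes in short steps, Python scripts to look and compute and a tool call to move; the robot and the scene stay as the last step left them, time stands still between calls to the robot, and variables do not carry over. Pictures are saved under pics/ and viewed, at most 10 in all, crops included, and the job is handed in when it is done.

Besides the shell and the picture viewer there is one more tool, called by a JSON object that holds its "fn" and its "kwargs", one argument or row to a line. arm_command: Moves the arm, as the interface text tells. Its arguments: {"type":"object","properties":{"deltas":{"type":"array","items":{"type":"number"}},"force":{"type":"number"}},"required":["deltas"]}

```bash
mkdir -p pics; ls; python3 - <<'E'
from cell import sensors, optics, arm
import cv2
s=sensors.observe(); print(s); print(arm.nose_length)
for n in ("top","scene"):
    cv2.imwrite(f"pics/{n}0.png",optics.get_image(n)); c=optics.calibration(n); print(n,c)
E
```

```text
pics
{'clock': 0.0, 'joints': array([ 1.18441058,  0.43522129,  0.02499542,  1.57413645, -0.01161483,
        1.1340103 , -0.07508547]), 'dq': array([ 2.67385225e-04,  9.31393567e-05, -2.92523689e-05,  7.36626768e-04,
       -8.32295318e-04, -6.06667217e-04,  3.65114584e-04]), 'joint_efforts': array([-1.54746936e-03, -6.67850804e+01,  9.84499678e-01, -3.14460289e+01,
       -6.06539729e-02,  4.28080908e-02,  1.26972491e-04]), 'position': array([ 0.17479031, -0.59953231,  0.24493105]), 'ee_rot': array([-3.10846692e+00, -4.43922855e-01,  5.83182179e-04]), 'force': array([-0.2823199 ,  0.1316204 ,  0.06395928]), 'ft_torque': array([-0.00448988,  0.02914563,  0.01133507]), 'gripper_force': 0.0, 'width': 1.000716169455952}
0.019
top {'camera_matrix': array([[405.99754527,   0.        , 281.31280821],
       [  0.        , 405.99754527, 210.62317751],
       [  0.        ,   0.        ,   1.        ]]), 'rvec': array([ 2.16792183, -2.14071921,  0.11860792]), 'tvec': array([-0.00199626,  0.59587417,  1.00168942])}
scene {'camera_matrix': array([[406.6203363 ,   0.        , 276.34041211],
       [  0.        , 406.6203363 , 211.29636125],
       [  0.        ,   0.        ,   1.        ]]), 'rvec': array([ 2.01375657,  1.00214422, -0.53759054]), 'tvec': array([-0.34174373, -0.18907878,  1.48337617])}
```

```bash
python3 - <<'E'
import cv2
for n in ("top","scene"):
    cv2.imwrite(f"pics/{n}1.png",cv2.resize(cv2.imread(f"pics/{n}0.png"),(800,600),interpolation=cv2.INTER_CUBIC))
E
```

```text
(no output)
```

View pics/top1.png

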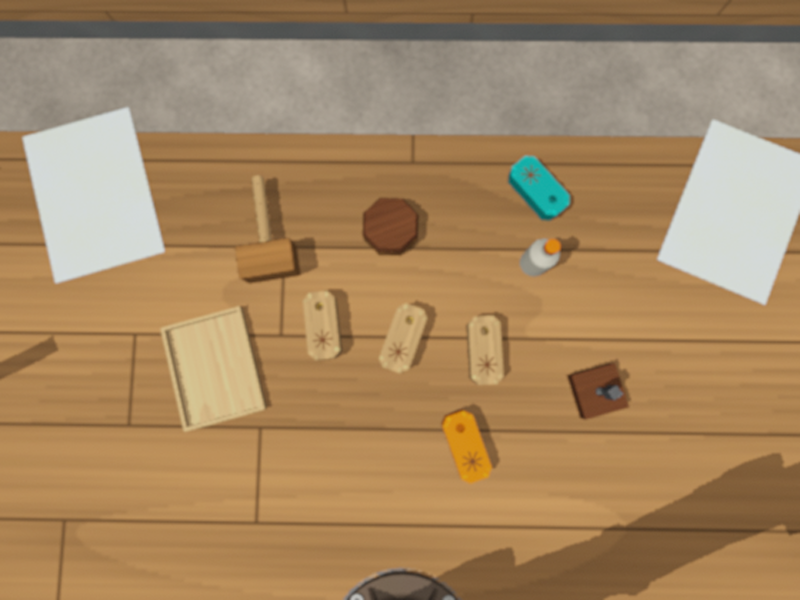

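View pics/scene1.png

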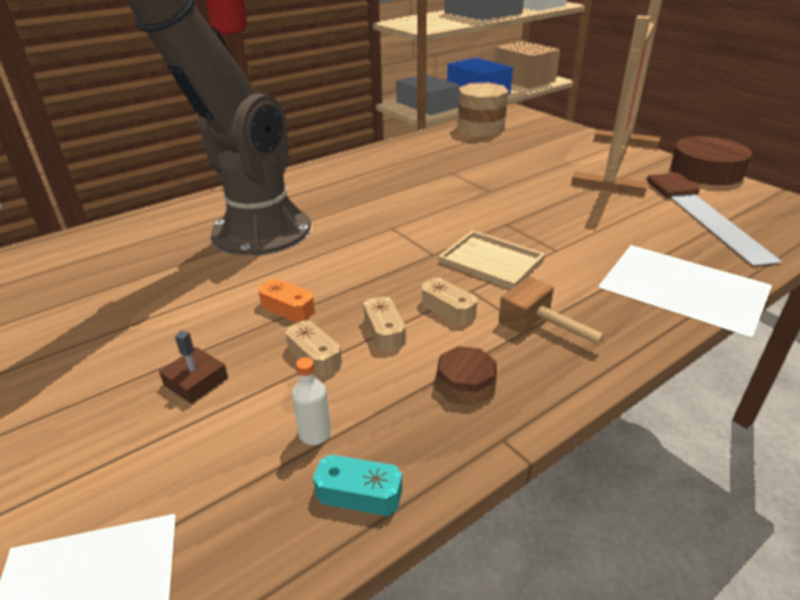

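The top view (800x600 scale) shows the tray at (213,368). The three wooden feet have their holes at (319,306), (408,320) and (484,331), with stars at (322,340), (398,352) and (487,365). The pin grip top is at (613,392) in the stand at (598,390). The scene view confirms the pin is upright and the bystanders are clear of it.

```bash
cat > h.py <<'E'
import numpy as np, cv2
from cell import sensors, optics, arm
from scipy.spatial.transform import Rotation as R
def ray(n,uv,c=None):
    c=c or optics.calibration(n); K=c["camera_matrix"]; Rm=cv2.Rodrigues(np.array(c["rvec"]))[0]
    p=(np.array(uv,float)-K[:2,2])/[K[0,0],K[1,1]]
    if n=="wrist":
        r=np.hypot(*p); d=np.array([*(p/max(r,1e-9)*np.sin(r)),np.cos(r)])
    else: d=np.array([*p,1])
    return -Rm.T@np.array(c["tvec"]).ravel(), Rm.T@d
def at(n,uv,z,c=None):
    o,d=ray(n,uv,c); return o+d*(z-o[2])/d[2]
def proj(n,P,c=None):
    c=c or optics.calibration(n); K=c["camera_matrix"]; Rm=cv2.Rodrigues(np.array(c["rvec"]))[0]
    q=Rm@np.array(P,float)+np.array(c["tvec"]).ravel()
    p=q[:2]/q[2] if n!="wrist" else q[:2]/np.hypot(*q[:2])*np.arctan2(np.hypot(*q[:2]),q[2])
    return p*[K[0,0],K[1,1]]+K[:2,2]
E
python3 - <<'E'
from h import *
S=0.7
for k,uv,z in [("hL",(319,306),.04),("sL",(322,340),.04),("hM",(408,320),.04),("sM",(398,352),.04),("hR",(484,331),.04),("sR",(487,365),.04),("pin",(613,392),.108),("pinbase",(600,392),.034),
 ("t1",(162,328),.018),("t2",(240,307),.018),("t3",(266,408),.018),("t4",(185,430),.018),("st1",(569,375),.034),("st2",(616,362),.034),("st3",(628,405),.034),("st4",(583,418),.034),("glue",(553,246),.15),("mallet",(267,258),.06),("box",(390,225),.045)]:
    print(k,at("top",np.array(uv)*S,z).round(4))
print(optics.calibration("wrist"), R.from_rotvec(sensors.observe()["ee_rot"]).as_matrix().round(3))
E
```

```text
hL [0.5844 0.1531 0.04  ]
sL [0.5239 0.1459 0.04  ]
hM [ 0.5613 -0.0058  0.04  ]
sM [0.5045 0.0111 0.04  ]
hR [ 0.5435 -0.1405  0.04  ]
sR [ 0.4838 -0.1455  0.04  ]
pin [ 0.442  -0.3408  0.108 ]
pinbase [ 0.4394 -0.3439  0.034 ]
t1 [0.5432 0.441  0.018 ]
t2 [0.5833 0.3006 0.018 ]
t3 [0.4026 0.2456 0.018 ]
t4 [0.3621 0.3884 0.018 ]
st1 [ 0.4682 -0.2904  0.034 ]
st2 [ 0.4921 -0.3735  0.034 ]
st3 [ 0.4176 -0.3921  0.034 ]
st4 [ 0.3941 -0.3131  0.034 ]
glue [ 0.6737 -0.2372  0.15  ]
mallet [0.6664 0.2446 0.06  ]
box [0.7323 0.0286 0.045 ]
{'camera_matrix': array([[325.1922621 ,   0.        , 279.69449564],
       [  0.        , 325.1922621 , 208.15659067],
       [  0.        ,   0.        ,   1.        ]]), 'rvec': array([-2.30751471,  1.73106976,  0.26690235]), 'tvec': array([-0.62498107, -0.03660131,  0.391937  ])} [[ 0.96   0.28  -0.001]
 [ 0.28  -0.96   0.001]
 [-0.    -0.001 -1.   ]]
```

{"fn": "arm_command", "kwargs": {
  "deltas": [0, 0, 0, 0.267, 0.258, -0.035, 91.8, 0, 0, 0, 0.267, 0.258, -0.035, 91.8, 0, 0, 0, 0.267, 0.258, -0.035, 91.8, 0, 0, 0, 0.267, 0.258, -0.035, 91.8, 0, 0, 0, 0.267, 0.258, -0.035, 91.8, 0, 0, 0, 0.267, 0.258, -0.035, 91.8, 0, 0, 0, 0.267, 0.258, -0.035, 91.8, 0, 0, 0, 0.267, 0.258, -0.035, 91.8, 0, 0, 0, 0.267, 0.258, -0.035, 91.8, 0, 0, 0, 0.267, 0.258, -0.035, 91.8, 0, 0, 0, 0.267, 0.258, -0.035, 91.8]
}}

```text
clock: 1.2
position: [0.4408, -0.3432, 0.2106]
ee_rot: [3.11, 0.441, -0.001]
force: [0.3, 0.4, -0.3]
width: 0.998
gripper_force: 0.0
```

```bash
cat > snap.py <<'E'
import sys,pickle
from h import *
s=sensors.observe(); c=optics.calibration("wrist"); im=optics.get_image("wrist"); n=sys.argv[1]
cv2.imwrite(f"pics/{n}.png",im); pickle.dump((s,c),open(f"pics/{n}.pkl","wb"))
cv2.imwrite(f"pics/{n}_v.png",cv2.resize(im,(800,600),interpolation=cv2.INTER_CUBIC))
M=R.from_rotvec(s["ee_rot"]).as_matrix(); o,_=ray("wrist",(0,0),c)
print(s["clock"],s["position"].round(4),M[:,0].round(3),"cam in tool",(M.T@(o-s["position"])).round(4),s["force"].round(2),s["width"])
E
python3 snap.py w1
```

```text
1.2 [ 0.4408 -0.3432  0.2106] [ 0.961  0.278 -0.001] cam in tool [ 0.0831  0.0002 -0.1398] [ 0.27  0.37 -0.26] 0.9977564240616641
```

View pics/w1_v.png

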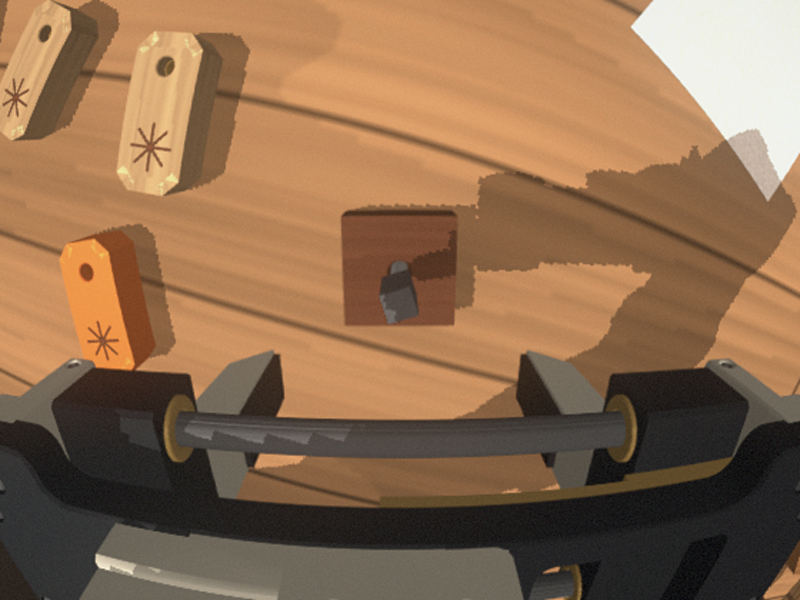

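The wrist view shows the stand square at (342–457, 211–325). The pin grip is near (398,292) and slightly rotated relative to the tool, so I'll enlarge it.

```bash
python3 - <<'E'
import cv2
im=cv2.imread("pics/w1.png")[140:235,230:330]
cv2.imwrite("pics/w1c.png",cv2.resize(im,None,fx=6,fy=6,interpolation=cv2.INTER_CUBIC))
E
```

```text
(no output)
```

View pics/w1c.png

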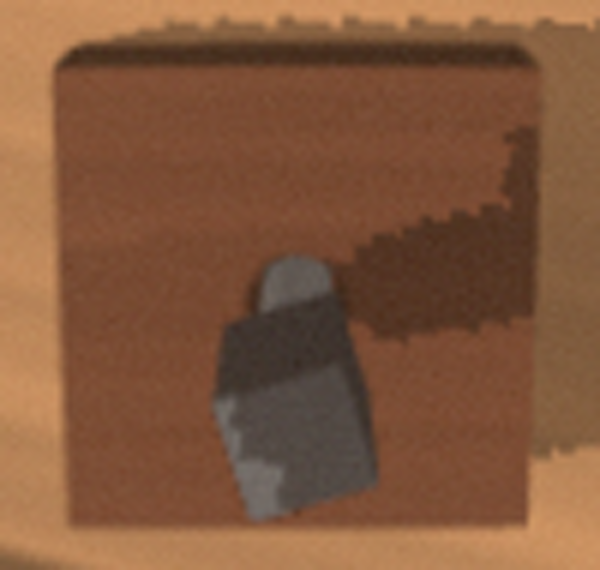

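```bash
python3 - <<'E'
from h import *; import pickle
s,c=pickle.load(open("pics/w1.pkl","rb"))
f=lambda x,y:(230+(x+.5)/6-.5,140+(y+.5)/6-.5)
for L,z in (([(213,400),(345,362),(378,487),(257,522)],.108),([(57,68),(540,68),(527,525),(70,525)],.034)):
    P=np.array([at("wrist",f(*q),z,c) for q in L]); print(P.round(4),P.mean(0).round(4))
    e=np.roll(P,-1,0)-P; print(np.linalg.norm(e,axis=1).round(4),np.degrees(np.arctan2(e[:,1],e[:,0])).round(1))
M=R.from_rotvec(s["ee_rot"]).as_matrix();print(np.degrees(np.arctan2(M[1,0],M[0,0])), s["position"])
E
```

```text
[[ 0.4455 -0.3306  0.108 ]
 [ 0.4552 -0.3456  0.108 ]
 [ 0.4399 -0.3547  0.108 ]
 [ 0.4308 -0.3407  0.108 ]] [ 0.4429 -0.3429  0.108 ]
[0.0179 0.0178 0.0168 0.0179] [ -57.2 -149.2  123.2   34.4]
[[ 0.4702 -0.294   0.034 ]
 [ 0.4921 -0.3698  0.034 ]
 [ 0.4157 -0.3923  0.034 ]
 [ 0.3936 -0.3157  0.034 ]] [ 0.4429 -0.343   0.034 ]
[0.079  0.0797 0.0797 0.0797] [ -73.9 -163.6  106.1   15.9]
16.14045926855399 [ 0.44081657 -0.34323848  0.21061992]
```

The pin top centre and stand centre agree at (0.4429,-0.3429), and the sizes check out (18 mm and 80 mm). The grip yaw is about 33°, so I need a turn of +16.6°.

{"fn": "arm_command", "kwargs": {
  "deltas": [0, 0, 0.184, 0.002, 0, 0, 91.8, 0, 0, 0.184, 0.002, 0, 0, 91.8, 0, 0, 0.184, 0.002, 0, -0.04, 91.8, 0, 0, 0.184, 0.002, 0, -0.08, 91.8, 0, 0, 0.184, 0.002, 0, -0.11, 91.8, 0, 0, 0.184, 0.002, 0, -0.1225, 91.8, 0, 0, 0.184, 0.002, 0, -0.1225, 91.8, 0, 0, 0.184, 0.002, 0, -0.1225, 91.8],
  "force": 20
}}

```text
clock: 2.05
position: [0.4444, -0.3429, 0.0894]
ee_rot: [3.013, 0.886, 0.001]
force: [-0.2, 0.4, 0.9]
width: 0.995
gripper_force: 0.0
```

{"fn": "arm_command", "kwargs": {
  "deltas": [0, 0, 0, -0.001, 0, -0.001, 91.8, 0, 0, 0, -0.001, 0, -0.001, 10, 0, 0, 0, -0.001, 0, -0.001, 10, 0, 0, 0, -0.001, 0, -0.001, 10, 0, 0, 0, -0.001, 0, -0.001, 10, 0, 0, 0, -0.001, 0, -0.001, 10, 0, 0, 0, -0.001, 0, -0.001, 10, 0, 0, 0, -0.001, 0, -0.001, 10, 0, 0, 0, -0.001, 0, -0.001, 10, 0, 0, 0, -0.001, 0, -0.001, 10],
  "force": 20
}}

```text
clock: 3.05
position: [0.4429, -0.342, 0.0872]
ee_rot: [-3.014, -0.887, 0.0]
force: [0.1, -0.3, 0.7]
width: 0.265
gripper_force: 0.0
```

{"fn": "arm_command", "kwargs": {
  "deltas": [0, 0, 0, 0, 0, 0, 10, 0, 0, 0, 0, 0, 0, 10, 0, 0, 0, 0, 0, 0, 10]
}}

```text
clock: 3.35
position: [0.443, -0.342, 0.0872]
ee_rot: [3.014, 0.887, -0.0]
force: [-0.1, 0.3, 0.2]
width: 0.196
gripper_force: 20.0
```

```bash
python3 - <<'E'
from h import *; import pickle
s,c=pickle.load(open("pics/w1.pkl","rb"))
for q in ((165,66),(45,33)): print(at("wrist",np.array(q)*.7,.04,c))
E
```

```text
[ 0.54606316 -0.13978296  0.04      ]
[ 0.56350134 -0.00753547  0.04      ]
```

{"fn": "arm_command", "kwargs": {
  "deltas": [0, 0, 0, 0, 0, 0.05, 10, 0, 0, 0, 0, 0, 0.085, 10, 0, 0, 0, 0, 0, 0.085, 10, 0, 0, -0.367, 0.1, 0.2, 0.085, 10, 0, 0, -0.367, 0.1, 0.2, 0.085, 10, 0, 0, -0.367, 0.1, 0.2, 0.085, 10, 0, 0, -0.367, 0.1, 0.2, 0.085, 10, 0, 0, -0.367, 0.1, 0.2, 0.085, 10, 0, 0, -0.367, 0.1, 0.2, 0.085, 10, 0, 0, -0.367, 0.1, 0.2, 0.085, 10, 0, 0, -0.367, 0.1, 0.2, 0.085, 10, 0, 0, -0.367, 0.1, 0.2, 0.085, 10]
}}

```text
clock: 4.55
position: [0.5422, -0.1437, 0.172]
ee_rot: [3.141, -0.01, -0.001]
force: [0.2, 0.4, -1.2]
width: 0.196
gripper_force: 20.0
```

```bash
python3 snap.py w2
```

```text
4.55 [ 0.5422 -0.1437  0.172 ] [ 1.    -0.006 -0.001] cam in tool [ 0.0831 -0.0003 -0.1398] [ 0.16  0.37 -1.24] 0.19625858515890873
```

View pics/w2_v.png

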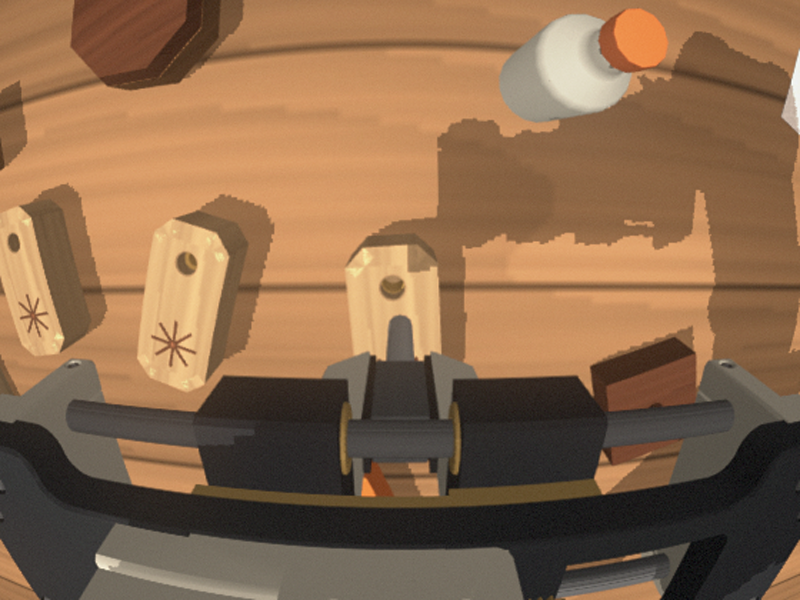

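The wrist view over the right foot shows its hole near (392,287) and the pin tip near (399,318). The other holes are at (187,263) and (13,242). I'll enlarge all three.

```bash
python3 - <<'E'
import cv2, numpy as np
im=cv2.imread("pics/w2.png")
T=[im[y:y+50,x:x+32] for x,y in ((0,145),(115,160),(262,185))]
cv2.imwrite("pics/w2c.png",cv2.resize(np.hstack(T),None,fx=8,fy=8,interpolation=cv2.INTER_CUBIC))
E
```

```text
(no output)
```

View pics/w2c.png

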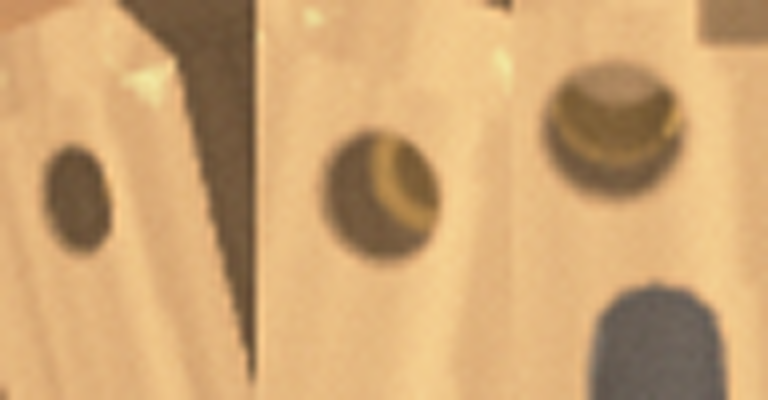

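```bash
python3 - <<'E'
from h import *; import pickle
s,c=pickle.load(open("pics/w2.pkl","rb"))
g=lambda x,y,ox,oy:(ox+(x+.5)/8-.5,oy+(y+.5)/8-.5)
for n,q in (("L",g(78,199,0,145)),("M",g(126,196,115,160)),("R",g(103,130,262,185))): print(n,at("wrist",q,.04,c).round(4))
for x in (33,173): print(at("wrist",g(x,130,262,185),.04,c).round(4))
for y in (60,200): print(at("wrist",g(103,y,262,185),.04,c).round(4))
M=R.from_rotvec(s["ee_rot"]).as_matrix()
for t in ([0,0,.0792],[.006,0,.0792-.0025],[.0045,0,.0792],[0,.006,.075],[0,-.006,.075]):
    P=s["position"]+M@np.array(t); u=proj("wrist",P,c); print(t,P.round(4),((u-[262,185]+.5)*8-.5).round(1))
E
```

```text
L [0.5865 0.1548 0.04  ]
M [ 0.5637 -0.0064  0.04  ]
R [ 0.5462 -0.1394  0.04  ]
[ 0.5463 -0.1318  0.04  ]
[ 0.5462 -0.147   0.04  ]
[ 0.5541 -0.1395  0.04  ]
[ 0.5382 -0.1393  0.04  ]
[0, 0, 0.0792] [ 0.5421 -0.1437  0.0928] [144.1 337.6]
[0.006, 0, 0.0767] [ 0.5481 -0.1437  0.0953] [144.1 284.2]
[0.0045, 0, 0.0792] [ 0.5466 -0.1437  0.0928] [144.  290.6]
[0, 0.006, 0.075] [ 0.5421 -0.1497  0.097 ] [211.9 354.4]
[0, -0.006, 0.075] [ 0.5422 -0.1377  0.097 ] [ 76.3 354.5]
```

The pin tip projects where predicted and the right hole measures 15 mm across at (0.5462,-0.1394). I'll move over it and stop with the tip about 5 mm above the foot.

{"fn": "arm_command", "kwargs": {
  "deltas": [0, 0, 0, 0.004, 0.0043, -0.01, 10, 0, 0, 0, 0.004, 0.0043, -0.035, 10, 0, 0, 0, 0.004, 0.0043, -0.047, 10, 0, 0, 0, 0.004, 0.0043, -0.047, 10, 0, 0, 0, 0.004, 0.0043, -0.047, 10, 0, 0, 0, 0.004, 0.0043, -0.047, 10]
}}

```text
clock: 5.2
position: [0.5476, -0.1379, 0.126]
ee_rot: [3.141, -0.006, 0.002]
force: [-0.1, 0.5, -0.8]
width: 0.194
gripper_force: 20.0
```

{"fn": "arm_command", "kwargs": {
  "deltas": [0, 0, 0, -0.0014, -0.0015, 0, 10, 0, 0, 0, -0.0014, -0.0015, 0, 10, 0, 0, 0, -0.0014, -0.0015, 0, 10]
}}

```text
clock: 5.5
position: [0.5457, -0.1394, 0.1257]
ee_rot: [3.141, -0.006, 0.001]
force: [-0.4, -0.1, -1.0]
width: 0.193
gripper_force: 20.0
```

{"fn": "arm_command", "kwargs": {
  "deltas": [0, 0, 0, 0.0003, 0, -0.004, 10, 0, 0, 0, 0.0003, 0, -0.007, 10, 0, 0, 0, 0.0003, 0, -0.0095, 10, 0, 0, 0, 0.0003, 0, -0.0095, 10]
}}

```text
clock: 5.9
position: [0.5455, -0.1391, 0.1151]
ee_rot: [-3.141, 0.006, 0.002]
force: [0.1, 0.0, -0.7]
width: 0.193
gripper_force: 20.0
```

{"fn": "arm_command", "kwargs": {
  "deltas": [0, 0, 0, 0.0003, 0, -0.003, 10, 0, 0, 0, 0.0003, 0, -0.006, 10, 0, 0, 0, 0.0003, 0, -0.008, 10, 0, 0, 0, 0.0003, 0, -0.008, 10]
}}

```text
clock: 6.3
position: [0.5459, -0.1392, 0.1073]
ee_rot: [-3.141, 0.006, 0.001]
force: [-0.6, 0.3, -0.7]
width: 0.192
gripper_force: 20.0
```

{"fn": "arm_command", "kwargs": {
  "deltas": [0, 0, 0, 0, 0, -0.001, 10, 0, 0, 0, 0, 0, -0.002, 10, 0, 0, 0, 0, 0, -0.002, 10]
}}

```text
clock: 6.6
position: [0.5461, -0.1392, 0.1057]
ee_rot: [3.142, -0.006, -0.0]
force: [-0.4, -0.2, -1.1]
width: 0.198
gripper_force: 20.0
```

{"fn": "arm_command", "kwargs": {
  "deltas": [0, 0, 0, 0, 0, -0.001, 10, 0, 0, 0, 0, 0, -0.001, 10]
}}

```text
clock: 6.8
position: [0.5462, -0.1392, 0.1047]
ee_rot: [3.142, -0.006, -0.0]
force: [-0.3, -1.2, -0.3]
width: 0.195
gripper_force: 20.0
```

{"fn": "arm_command", "kwargs": {
  "deltas": [0, 0, 0, 0, 0, -0.001, 10, 0, 0, 0, 0, 0, -0.001, 10]
}}

```text
clock: 7.0
position: [0.5461, -0.1392, 0.1036]
ee_rot: [3.142, -0.006, -0.0]
force: [-0.4, 0.5, -0.4]
width: 0.197
gripper_force: 20.0
```

{"fn": "arm_command", "kwargs": {
  "deltas": [0, 0, 0, 0, 0, -0.001, 10, 0, 0, 0, 0, 0, -0.001, 10]
}}

```text
clock: 7.2
position: [0.5461, -0.1392, 0.1026]
ee_rot: [3.142, -0.006, -0.0]
force: [-0.1, -0.9, -0.9]
width: 0.192
gripper_force: 20.0
```

{"fn": "arm_command", "kwargs": {
  "deltas": [0, 0, 0, 0, 0, -0.001, 10, 0, 0, 0, 0, 0, -0.001, 10]
}}

```text
clock: 7.4
position: [0.5461, -0.1392, 0.1016]
ee_rot: [-3.142, 0.006, 0.0]
force: [-0.5, 0.1, -0.3]
width: 0.195
gripper_force: 20.0
```

{"fn": "arm_command", "kwargs": {
  "deltas": [0, 0, 0, 0, 0, -0.001, 10, 0, 0, 0, 0, 0, -0.001, 10]
}}

```text
clock: 7.6
position: [0.5461, -0.1392, 0.1006]
ee_rot: [3.142, -0.006, -0.0]
force: [0.9, -0.6, -0.8]
width: 0.195
gripper_force: 20.0
```

{"fn": "arm_command", "kwargs": {
  "deltas": [0, 0, 0, 0, 0, -0.001, 10, 0, 0, 0, 0, 0, -0.001, 10]
}}

```text
clock: 7.8
position: [0.5461, -0.1392, 0.0996]
ee_rot: [3.142, -0.006, -0.0]
force: [0.2, 0.5, -1.6]
width: 0.195
gripper_force: 20.0
```

The tip is 19.6 mm deep with no resistance, so this foot passes. I'll continue down towards the floor.

{"fn": "arm_command", "kwargs": {
  "deltas": [0, 0, 0, 0, 0, -0.002, 10, 0, 0, 0, 0, 0, -0.004, 10, 0, 0, 0, 0, 0, -0.006, 10, 0, 0, 0, 0, 0, -0.006, 10]
}}

```text
clock: 8.2
position: [0.5459, -0.1392, 0.0934]
ee_rot: [-3.141, 0.006, 0.001]
force: [0.3, 0.3, -0.7]
width: 0.193
gripper_force: 20.0
```

{"fn": "arm_command", "kwargs": {
  "deltas": [0, 0, 0, 0, 0, -0.002, 10, 0, 0, 0, 0, 0, -0.004, 10, 0, 0, 0, 0, 0, -0.006, 10, 0, 0, 0, 0, 0, -0.007, 10, 0, 0, 0, 0, 0, -0.007, 10]
}}

```text
clock: 8.7
position: [0.5461, -0.1392, 0.0865]
ee_rot: [-3.142, 0.006, 0.001]
force: [-0.4, -0.6, -0.2]
width: 0.196
gripper_force: 20.0
```

{"fn": "arm_command", "kwargs": {
  "deltas": [0, 0, 0, 0, 0, -0.001, 10, 0, 0, 0, 0, 0, -0.002, 10, 0, 0, 0, 0, 0, -0.002, 10]
}}

```text
clock: 9.0
position: [0.5461, -0.1392, 0.0847]
ee_rot: [-3.142, 0.006, 0.0]
force: [-0.1, -0.4, -0.7]
width: 0.195
gripper_force: 20.0
```

{"fn": "arm_command", "kwargs": {
  "deltas": [0, 0, 0, 0, 0, -0.001, 10, 0, 0, 0, 0, 0, -0.001, 10]
}}

```text
clock: 9.2
position: [0.5461, -0.1392, 0.0836]
ee_rot: [3.142, -0.006, -0.0]
force: [-0.5, -0.6, -0.9]
width: 0.193
gripper_force: 20.0
```

{"fn": "arm_command", "kwargs": {
  "deltas": [0, 0, 0, 0, 0, -0.0005, 10, 0, 0, 0, 0, 0, -0.0005, 10]
}}

```text
clock: 9.4
position: [0.5462, -0.1392, 0.0833]
ee_rot: [3.142, -0.006, 0.0]
force: [-0.1, -0.0, 0.1]
width: 0.197
gripper_force: 20.0
```

{"fn": "arm_command", "kwargs": {
  "deltas": [0, 0, 0, 0, 0, -0.0005, 10, 0, 0, 0, 0, 0, -0.0005, 10]
}}

```text
clock: 9.6
position: [0.5463, -0.1392, 0.0833]
ee_rot: [3.141, -0.006, 0.001]
force: [-1.9, 0.1, 6.0]
width: 0.197
gripper_force: 20.0
```

The pin bottomed at 0.0833, exactly where the floor should be. I'll ease off slightly, release, rise and look.

{"fn": "arm_command", "kwargs": {
  "deltas": [0, 0, 0, 0, 0, 0.0005, 10, 0, 0, 0, 0, 0, 0.0005, 60, 0, 0, 0, 0, 0, 0.0005, 60, 0, 0, 0, 0, 0, 0.0005, 60, 0, 0, 0, 0, 0, 0.0005, 60, 0, 0, 0, 0, 0, 0.0005, 60, 0, 0, 0, 0, 0, 0.0005, 60]
}}

```text
clock: 10.3
position: [0.5461, -0.1392, 0.0832]
ee_rot: [3.142, -0.006, -0.0]
force: [0.7, 0.0, -0.7]
width: 0.64
gripper_force: 0.0
```

{"fn": "arm_command", "kwargs": {
  "deltas": [0, 0, 0, 0, 0, 0.02, 60, 0, 0, 0, 0, 0, 0.06, 91.8, 0, 0, 0, 0, 0, 0.1, 91.8, 0, 0, 0, -0.04, 0, 0.14, 91.8, 0, 0, 0, -0.08, 0, 0.15, 91.8, 0, 0, 0, -0.08, 0, 0.15, 91.8, 0, 0, 0, -0.08, 0, 0.15, 91.8, 0, 0, 0, -0.08, 0, 0.15, 91.8]
}}

```text
clock: 11.1
position: [0.4668, -0.1391, 0.2331]
ee_rot: [-3.142, 0.005, -0.001]
force: [-0.4, 0.3, -0.2]
width: 0.998
gripper_force: 0.0
```

```bash
python3 snap.py w3; python3 - <<'E'
import cv2
im=cv2.imread("pics/w3.png")
cv2.imwrite("pics/w3_v.png",cv2.resize(im[110:310,170:430],(780,600),interpolation=cv2.INTER_CUBIC))
E
```

```text
11.1 [ 0.4668 -0.1391  0.2331] [ 1.    -0.003  0.   ] cam in tool [ 0.0831 -0.0002 -0.1398] [-0.42  0.27 -0.22] 0.9976956012958241
```

View pics/w3_v.png

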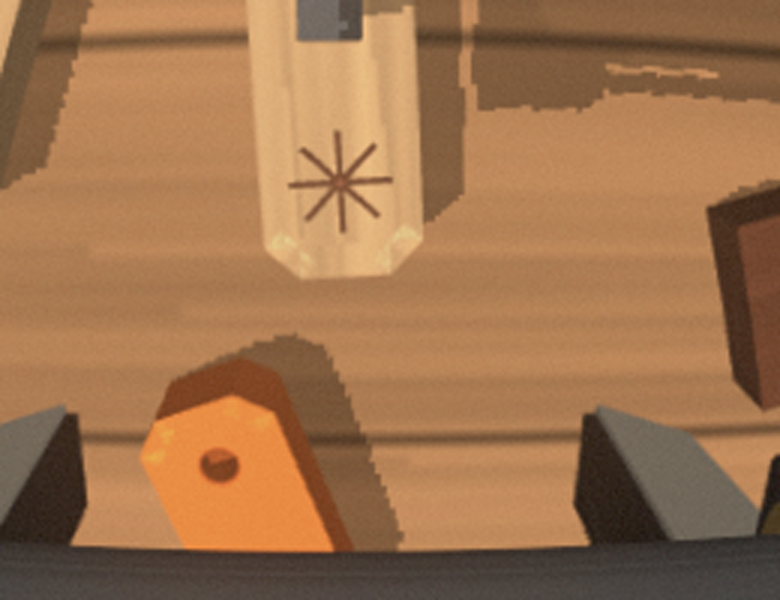

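The pin is standing in the foot. In the crop the star is at (340,183) and the end edge runs from (304,280) to (390,274). The orange look-alike's near corner is at about (232,396).

```bash
python3 - <<'E'
from h import *; import pickle
s,c=pickle.load(open("pics/w3.pkl","rb"))
f=lambda x,y:(170+(x+.5)/3-.5,110+(y+.5)/3-.5)
H=np.array([.5462,-.1394])
for n,q in (("star",(340,183)),("e1",(304,280)),("e2",(390,274)),("s1",(266,247)),("s2",(422,236)),("u1",(248,5)),("u2",(415,5)),("orange",(232,396)),("or2",(275,410)),("orL",(143,458))):
    p=at("wrist",f(*q),.04,c)[:2]; d=H-p; print(n,p.round(4),np.hypot(*d).round(4),np.degrees(np.arctan2(d[1],d[0])).round(2))
for n,q in (("pt1",(298,40)),("pt2",(362,40))): print(n,at("wrist",f(*q),.104,c)[:2].round(4))
E
```

```text
star [ 0.4859 -0.1429] 0.0604 3.32
e1 [ 0.4508 -0.1301] 0.0958 -5.6
e2 [ 0.4529 -0.1607] 0.0957 12.84
s1 [ 0.463  -0.1168] 0.0862 -15.23
s2 [ 0.4668 -0.1718] 0.0857 22.21
u1 [ 0.5477 -0.112 ] 0.0274 -93.18
u2 [ 0.5475 -0.1683] 0.0289 92.64
orange [ 0.4059 -0.1027] 0.145 -14.68
or2 [ 0.4002 -0.1186] 0.1475 -8.12
orL [ 0.3795 -0.0668] 0.1818 -23.53
pt1 [ 0.5383 -0.1308]
pt2 [ 0.5382 -0.1483]
```

{"fn": "arm_command", "kwargs": {
  "deltas": [0, 0, 0.041, 0.0235, -0.0037, 0, 91.8, 0, 0, 0.041, 0.0235, -0.0037, -0.04, 91.8, 0, 0, 0.041, 0.0235, -0.0037, -0.08, 91.8, 0, 0, 0.041, 0.0235, -0.0037, -0.12, 91.8, 0, 0, 0.041, 0.0235, -0.0037, -0.15, 91.8, 0, 0, 0.041, 0.0235, -0.0037, -0.16, 91.8, 0, 0, 0.041, 0.0235, -0.0037, -0.16, 91.8, 0, 0, 0.041, 0.0235, -0.0037, -0.16, 91.8],
  "force": 45
}}

```text
clock: 11.95
position: [0.4907, -0.1429, 0.074]
ee_rot: [3.14, 0.096, 0.002]
force: [-0.0, 0.2, 0.8]
width: 1.001
gripper_force: 0.0
```

{"fn": "arm_command", "kwargs": {
  "deltas": [0, 0, 0, 0, 0, -0.025, 91.8, 0, 0, 0, 0, 0, -0.04, 91.8, 0, 0, 0, 0, 0, -0.049, 91.8, 0, 0, 0, 0, 0, -0.049, 91.8, 0, 0, 0, 0, 0, -0.049, 70, 0, 0, 0, 0, 0, -0.049, 70, 0, 0, 0, 0, 0, -0.049, 70, 0, 0, 0, 0, 0, -0.049, 70]
}}

```text
clock: 12.75
position: [0.49, -0.143, 0.0247]
ee_rot: [3.14, 0.095, 0.001]
force: [0.7, -0.0, 0.4]
width: 0.764
gripper_force: 0.0
```

{"fn": "arm_command", "kwargs": {
  "deltas": [0, 0, 0, 0, 0, 0, 62, 0, 0, 0, 0, 0, 0, 58, 0, 0, 0, 0, 0, 0, 56, 0, 0, 0, 0, 0, 0, 50, 0, 0, 0, 0, 0, 0, 45, 0, 0, 0, 0, 0, 0, 45]
}}

```text
clock: 13.35
position: [0.4896, -0.1427, 0.0242]
ee_rot: [-3.14, -0.095, 0.0]
force: [-0.9, 1.5, 2.4]
width: 0.607
gripper_force: 45.0
```

{"fn": "arm_command", "kwargs": {
  "deltas": [0, 0, 0, 0, 0, 0.005, 45, 0, 0, 0, 0, 0, 0.02, 45, 0, 0, 0, 0, 0, 0.04, 45, 0, 0, 0, 0, 0, 0.06, 45, 0, 0, 0, 0, 0, 0.08, 45, 0, 0, 0, 0, 0, 0.1, 45, 0, 0, 0, 0, 0, 0.1, 45]
}}

```text
clock: 14.05
position: [0.491, -0.1434, 0.1264]
ee_rot: [3.139, 0.095, 0.006]
force: [-0.1, 0.5, -3.0]
width: 0.607
gripper_force: 45.0
```

{"fn": "arm_command", "kwargs": {
  "deltas": [0, 0, 0.01, 0, 0.015, 0, 45, 0, 0, 0.02, -0.003, 0.04, 0, 45, 0, 0, 0.03, -0.006, 0.07, 0, 45, 0, 0, 0.04, -0.009, 0.1, 0, 45, 0, 0, 0.05, -0.012, 0.13, 0, 45, 0, 0, 0.06, -0.015, 0.16, 0, 45, 0, 0, 0.07, -0.018, 0.19, 0, 45, 0, 0, 0.08, -0.02, 0.22, 0, 45, 0, 0, 0.09, -0.022, 0.25, 0, 45, 0, 0, 0.1, -0.024, 0.28, 0, 45, 0, 0, 0.11, -0.027, 0.31, 0, 45, 0, 0, 0.12, -0.03, 0.34, 0, 45, 0, 0, 0.13, -0.033, 0.37, 0, 45, 0, 0, 0.14, -0.036, 0.4, 0, 45, 0, 0, 0.149, -0.038, 0.43, 0, 45, 0, 0, 0.149, -0.038, 0.455, 0, 45, 0, 0, 0.149, -0.038, 0.472, 0, 45, 0, 0, 0.149, -0.038, 0.48, 0, 45, 0, 0, 0.149, -0.038, 0.48, 0, 45, 0, 0, 0.149, -0.038, 0.48, 0, 45]
}}

```text
clock: 16.05
position: [0.4517, 0.3356, 0.1238]
ee_rot: [3.106, 0.46, -0.001]
force: [-0.2, -0.9, -3.7]
width: 0.611
gripper_force: 45.0
```

```bash
python3 snap.py w4
```

```text
16.05 [0.4517 0.3356 0.1238] [ 0.957  0.29  -0.001] cam in tool [ 0.0831  0.0002 -0.1398] [-0.18 -0.86 -3.67] 0.6113992429175458
```

View pics/w4_v.png

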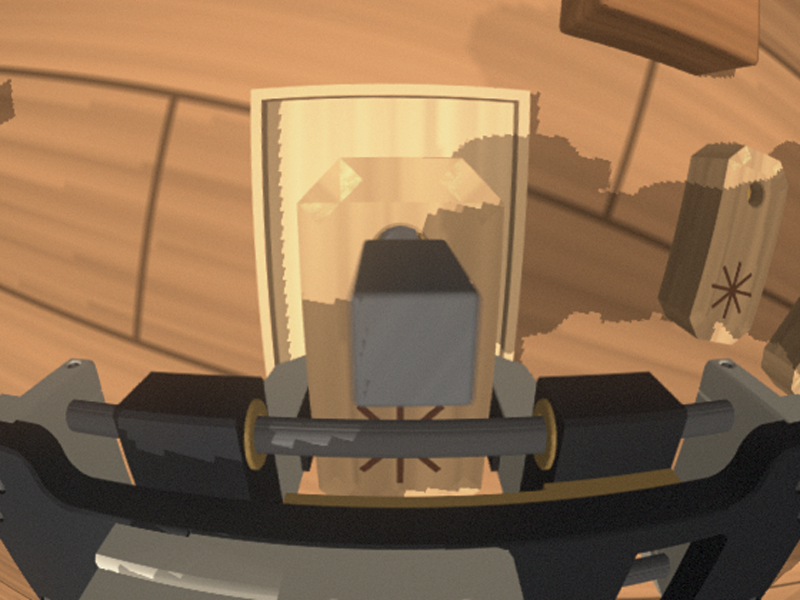

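The foot hangs level over the tray and is aligned with it. The tray's far outer corners are at (252,90) and (528,88). I'll do a quick check of the tray position.

```bash
python3 - <<'E'
from h import *; import pickle
s,c=pickle.load(open("pics/w4.pkl","rb"))
a,b=[at("wrist",np.array(q)*.7,.018,c)[:2] for q in ((252,90),(528,88))]
e=b-a; x=np.array([-e[1],e[0]])/np.hypot(*e); print(a,b,np.hypot(*e),x,np.degrees(np.arctan2(x[1],x[0])))
m=(a+b)/2-.096*x; print("centre",m,"TCP target",m-.022*x, "now",s["position"], R.from_rotvec(s["ee_rot"]).as_matrix()[:,0])
E
```

```text
[0.54535282 0.44535776] [0.58800362 0.30508092] 0.14661747226226363 [0.95675393 0.29089846] 16.91175304814793
centre [0.47482984 0.34729309] TCP target [0.45378126 0.34089332] now [0.45171309 0.33562787 0.12375061] [ 0.95716659  0.28953603 -0.00100613]
```

{"fn": "arm_command", "kwargs": {
  "deltas": [0, 0, 0, 0.002, 0.004, -0.01, 45, 0, 0, 0, 0.002, 0.004, -0.03, 45, 0, 0, 0, 0.002, 0.004, -0.05, 45, 0, 0, 0, 0.002, 0.004, -0.07, 45, 0, 0, 0, 0.002, 0.004, -0.083, 45, 0, 0, 0, 0.002, 0.004, -0.089, 45, 0, 0, 0, 0.002, 0.004, -0.089, 45, 0, 0, 0, 0.002, 0.004, -0.089, 45]
}}

```text
clock: 16.9
position: [0.4541, 0.3414, 0.0358]
ee_rot: [-3.107, -0.461, -0.001]
force: [-0.1, 0.6, -3.2]
width: 0.605
gripper_force: 45.0
```

{"fn": "arm_command", "kwargs": {
  "deltas": [0, 0, 0, 0, 0, -0.0015, 45, 0, 0, 0, 0, 0, -0.003, 45, 0, 0, 0, 0, 0, -0.004, 45, 0, 0, 0, 0, 0, -0.004, 45]
}}

```text
clock: 17.3
position: [0.4537, 0.3411, 0.0313]
ee_rot: [3.107, 0.461, 0.0]
force: [-1.0, -0.6, -3.8]
width: 0.61
gripper_force: 45.0
```

{"fn": "arm_command", "kwargs": {
  "deltas": [0, 0, 0, 0, 0, -0.0007, 45, 0, 0, 0, 0, 0, -0.0007, 45]
}}

```text
clock: 17.5
position: [0.4537, 0.3411, 0.0305]
ee_rot: [3.107, 0.461, -0.0]
force: [-0.9, -0.2, -3.5]
width: 0.606
gripper_force: 45.0
```

{"fn": "arm_command", "kwargs": {
  "deltas": [0, 0, 0, 0, 0, -0.0005, 45, 0, 0, 0, 0, 0, -0.0005, 45]
}}

```text
clock: 17.7
position: [0.4537, 0.3411, 0.0303]
ee_rot: [3.108, 0.461, 0.0]
force: [-1.2, -2.3, 1.6]
width: 0.606
gripper_force: 45.0
```

{"fn": "arm_command", "kwargs": {
  "deltas": [0, 0, 0, 0, 0, -0.0005, 45, 0, 0, 0, 0, 0, -0.0005, 45]
}}

```text
clock: 17.9
position: [0.4537, 0.3411, 0.0303]
ee_rot: [3.108, 0.461, 0.0]
force: [-3.2, -2.8, 8.1]
width: 0.614
gripper_force: 45.0
```

The foot is resting on the tray floor. I'll open modestly and rise straight up.

{"fn": "arm_command", "kwargs": {
  "deltas": [0, 0, 0, 0, 0, 0.0005, 57, 0, 0, 0, 0, 0, 0.0005, 62, 0, 0, 0, 0, 0, 0.0005, 68, 0, 0, 0, 0, 0, 0.0005, 68, 0, 0, 0, 0, 0, 0.0005, 68, 0, 0, 0, 0, 0, 0.0005, 68]
}}

```text
clock: 18.5
position: [0.4537, 0.3411, 0.03]
ee_rot: [3.108, 0.461, -0.0]
force: [0.2, -0.5, 0.7]
width: 0.744
gripper_force: 0.0
```

{"fn": "arm_command", "kwargs": {
  "deltas": [0, 0, 0, 0, 0, 0.01, 68, 0, 0, 0, 0, 0, 0.03, 68, 0, 0, 0, 0, 0, 0.06, 68, 0, 0, 0, 0, 0, 0.1, 68, 0, 0, 0, 0, 0, 0.14, 68, 0, 0, 0, 0, 0, 0.17, 68, 0, 0, 0, -0.06, 0, 0.19, 68, 0, 0, 0, -0.06, 0, 0.19, 68, 0, 0, 0, -0.06, 0, 0.19, 68]
}}

```text
clock: 19.4
position: [0.3917, 0.3418, 0.2217]
ee_rot: [-3.106, -0.466, -0.002]
force: [-0.4, 0.9, 0.9]
width: 0.739
gripper_force: 0.0
```

```bash
python3 snap.py w5; python3 -c "
from h import *
cv2.imwrite('pics/top5.png',cv2.hconcat([cv2.resize(cv2.imread('pics/w5.png'),(400,300)),cv2.resize(optics.get_image('top'),(400,300))]))"
```

```text
19.4 [0.3917 0.3418 0.2217] [0.956 0.294 0.001] cam in tool [ 0.0831  0.0002 -0.1398] [-0.35  0.86  0.92] 0.7390495782463988
```

View pics/top5.png

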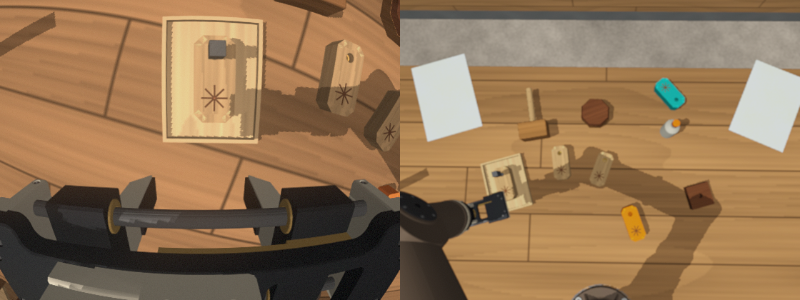

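The foot lies flat in the tray (left picture, around (212,80)) with the pin upright at (217,48). The other feet and the bystanders are unmoved, so I'm handing in.

```bash
python3 -c "
from cell import arm
print(arm.sign_off())"
```

```text
the job is handed in; nothing more can be done
None
```

The pin slid fully home in the first foot I tried, the one nearest its stand, so the other two were not tried; that foot now lies flat in the tray with the pin standing in it, and the job is handed in.

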